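# Unlock the print shuttle and hold its nest out at the loading mark

## Task

The print shuttle's nest is locked in by a pin: draw the pin straight up out of its bore and hang it upright in the slot of the forked bracket beside the shuttle, resting on its flange, and let go of it. Then pull the nest out by its handle, against the return spring, until its pointer is in line with the thin upright blade on the base plate's edge, and keep holding it there: finish while holding the handle, so that the printed case can be taken out. Leave the ink tin, the jar and the squeegee where they are.

Things in the scene. Friction and masses are not known exactly. Their poses are not given: they have to be found in the camera images.
- shuttle: Fixed print shuttle: aluminium base plate 300 (x) x 180 (y) x 12 mm on the bench, two steel rails along x (tops 30 mm up), a rear spring housing (58 mm high) at +x, a bore block at its +y side. Origin: centre of the base plate's underside, on the bench. Its -x axis is the direction in which the nest pulls out, roughly towards the robot; z up.
- nest: The sliding nest with its handle, pointer and pin ear. Origin: centre of its plate's underside, 30 mm above the bench, 70 mm to +x of the shuttle's origin at the start; axes parallel to the shuttle's.
- travel (a joint): Travel of the nest (110 x 100 x 12 mm aluminium plate on the rails, with a black case 16 mm thick on it) along the shuttle's -x, m: 0 = fully in (start), up to 0.105. A return spring pulls it in with 6.6 N at 0, rising 110 N per m (15 N at 0.08), plus 1 N friction; it springs back when let go. The pin in its bore locks it.
- handle (a point): Bail handle on the nest's front (-x), moving with it: round dark-steel cross bar 12 mm thick, 86 mm long along the shuttle's y, on two sloping legs at its ends. The point: middle of the bar, its axis 85 mm above the bench; axes parallel to the shuttle's. The base plate lies 73 mm below it, the nest begins 35 mm behind (+x of) it.
- pointer (a point): Point at the outer end of the nest's pointer, a dark steel finger 4 mm wide (x) sticking out of the nest's -y side, 36 mm above the bench; moves with the nest.
- mark: Fixed loading mark near the base plate's -y edge: dark steel tab with an upright blade 4 mm thin (x), 28 mm high. Origin: foot of the blade's end nearest the pointer, on the base plate; axes parallel to the shuttle's: pointer and blade are in line when their x along the shuttle is equal. It stands 35 to 80 mm of travel out; the pointer passes it at 7 mm.
- pin: Loose steel locking pin, 76 mm long, about 80 g. From the foot up: shank 10 mm thick, 30 mm long; flange 26 mm wide, 4 mm thick; round grip 15 mm thick from 34 to 70 mm; button 18 mm wide. Origin: centre of the foot; z along the pin. At the start upright in the bore (11.5 mm wide, 30 mm deep) at the shuttle's +y side, its flange resting on the nest's ear 42 mm above the bench.
- pin_flange (a point): Centre of the underside of the pin's flange, on the pin's axis, 30 mm above its foot.
- park: Fixed forked steel bracket on the bench at the shuttle's +y side, 52 (x) x 60 (y) mm; fork plate 6 mm thick, top 52 mm above the bench. A slot 15 mm wide (x) runs along its own y, from a closed end at y = -7 mm to the open end at y = +25 mm (away from the shuttle). Below the slot it is free down to a foot plate 6 mm high. Origin: on the bench, below the pin's place.
- notch (a point): The pin's place in the slot: on the slot's middle line, 7 mm from its closed end, level with the fork plate's top (52 mm above the bench). The hanging pin's flange underside comes here; axes as park's.
- ink_tin: Ink tin, 68 mm wide, 75 mm high, standing at the shuttle's -y side; bystander. Origin: centre of its underside.
- jar: Small closed jar, 54 mm wide, 70 mm high, standing at the shuttle's -y side; bystander. Origin: centre of its underside.
- squeegee: Wooden squeegee, 200 mm long (x), 73 mm wide, 24 mm thick, lying flat beyond the bracket; bystander. Origin: near the middle of its underside.
Things that resemble listed ones, but are neither listed nor needed, are in the scene too. Leave any red look-alike of the pin alone. Leave any orange look-alike of the park alone.

How it is judged:
On the way, in this order (a step that is already met when the one before it is completed fails the run):
1. the pin is drawn up out of its bore (z of pin_flange in the frame of shuttle above 0.073 m and value of joint travel below 0.005 m), for 0.1 s.
2. the pin hangs upright in the bracket's slot, let go and at rest, with the nest still in (x of pin_flange in the frame of notch between -0.006 and 0.006 m and y of pin_flange in the frame of notch between -0.007 and 0.02 m and z of pin_flange in the frame of notch between -0.004 and 0.005 m and angle between pin's own z axis and vertical below 0.15 rad and linear speed of pin below 0.03 m/s and contact force between the fingers and pin below 0.1 N and value of joint travel below 0.01 m), for 0.3 s.
3. the nest is held by its handle with the pointer at the mark (x of pointer in the frame of mark between -0.005 and 0.005 m and velocity of joint travel between -0.01 and 0.01 m/s and contact force between the fingers and nest above 3 N and distance between the grasp point and handle below 0.06 m), for 0.5 s.
At the end, for the whole second after the job is handed in: Pointer within 5 mm of the blade along the shuttle, nest still, TCP within 60 mm of the handle's middle, fingers on it with over 3 N; pin upright (0.15 rad), at rest, untouched, within 6 mm of its place across the slot, -7 to +20 mm along it, flange on the fork plate (-4 to +5 mm) (all of step 3 and x of pin_flange in the frame of notch between -0.006 and 0.006 m and y of pin_flange in the frame of notch between -0.007 and 0.02 m and z of pin_flange in the frame of notch between -0.004 and 0.005 m and angle between pin's own z axis and vertical below 0.15 rad and linear speed of pin below 0.03 m/s and contact force between the fingers and pin below 0.1 N); the arm keeps its last pose, push and grip.
It fails at once if the ink tin is moved by more than 20 mm (distance of ink_tin from where it was at the start of the episode above 0.02 m).
It fails at once if the jar is moved by more than 20 mm (distance of jar from where it was at the start of the episode above 0.02 m).
It fails at once if the squeegee is moved by more than 20 mm (distance of squeegee from where it was at the start of the episode above 0.02 m).
It also fails if it takes over 54 s, if anything falls off the work surface, if the arm or the gripper's body presses on something with over 40 N, if the wrist force passes 120 N, or if a joint passes its speed limit or range.

## Robot

A 6-joint arm with a two-finger parallel gripper is mounted at the origin on the work surface. World frame = base frame: x ahead of the robot, y to its left, z up, the work surface at z = 0. Lengths are in m, angles in rad, forces in N, time in s.
With the tool pointing down it reaches from about 0.35 to 0.975 m from the base axis. Payload 4.9 kg.
Tool frame: the origin (TCP) lies between the finger pads, 19 mm behind the fingertips; this is the grasp point; z points along the fingers, y is the line along which they close (so a half turn about z gives the same grasp; the last joint's range is limited). The gripper opens to 85 mm and grips with 20 to 120 N. Pads are 22 mm wide; open, the fingers measure 114 mm over their backs; the gripper's body (76 mm by 85 mm) begins 54 mm behind the grasp point. The pads swing forward as they close: fully open they stand 13 mm farther back than shut.
Start: joints at [1.228, 0.053, 1.613, -0, 1.476, -0.119], TCP at [0.139, 0.609, 0.25] pointing down, gripper open.
Joint ranges: [-3.01, 3.01], [-1.01, 2.22], [0.06, 2.58], [-1.02, 4.17], [0.09, 2.62], [-3.14, 3.14]. Speed limits (rad/s): [2.57, 2.57, 3.14, 3.14, 3.14, 3.14].

## Interface

Orientations are given as a unit quaternion [w, x, y, z].
In Python, from plant import manip gives the robot as it stands.
- The arm moves only by the tool servo_tool, never from a script. Its argument "moves" is a list that holds one entry, the list of rows, each a list of 7 numbers: the shift along the tool's x, y, z in mm, then the turn, a rotation vector about the tool's x, y, z in degrees, then the finger opening in mm, from 0 to 85.4. In form: [[[x, y, z, ax, ay, az, fingers], ...]]. A call has 1 to 12 rows; each row shifts and turns the commanded pose from where the row before left it, along the tool's axes as they then stand; what a row does not reach is not made up. A row lasts 1/8 s, in which the tool goes at most 62.5 mm and 10.7 degrees, less where a joint would pass 70% of its speed; a pose out of reach is approached as far as the arm can. A call with a gripper value outside its range is refused whole. The fingers move at their own pace and stop on an object; the grip force is fixed at half the most. Time passes only in rows, so rows that do not move let the fingers close. It gives the time, the measured TCP pose, the force, the opening and the grip force at its end, in the units of the state.
- manip.state(): the state, without advancing time (a new reading comes with each control period).
- manip.grab_frame(name): name is "scene" or "top"; returns a dict with "image" (384x512x3 uint8, blue, green, red), "mtx" (3x3 intrinsics, pixels), "eye" and "rotation" of the camera in the world. Camera axes: x right, y down, z forward; pixel columns grow to the right and rows downward; lengths in m; the calibration is good to about 2 mm. A picture is of the moment at which its call begins. There is no depth.
- manip.job_done(): hands the job in; it is judged then, once.
The state is a dict: "time": time; "joint_pos": joint angles; "joint_vel": joint speeds; "joint_efforts": joint torques, N m; "tool_pos": TCP position; "tool_rot": TCP orientation; "contact_force": force on the tool from outside, world axes, zero at the start; "ft_torque": the same for the moment, N m; "gripper_width": opening from 0.0 (shut) to 1.0 (fully open); "grasp_force": force on a finger pad.
Only numpy, scipy, OpenCV 4.12 (cv2) and the standard library are available. Lean on these libraries where they do the work, as an engineer would, in place of code of your own. Each camera call takes 0.05 s, during which the arm holds its last target. There are 200 camera calls.

## Working session

There is one attempt and no reset: what is moved stays moved. The work goes in short steps, Python scripts to look and compute and a tool call to move; the robot and the scene stay as the last step left them, time stands still between calls to the robot, and variables do not carry over. Pictures are saved under pics/ and viewed, at most 10 in all, crops included, and the job is handed in when it is done.

Besides the shell and the picture viewer there is one more tool, called after ">>>" by a JSON object that holds its "name" and its "arguments", one argument or row to a line. servo_tool: Moves the arm, as the interface text tells. Its arguments: {"type":"object","properties":{"moves":{"type":"array"}},"required":["moves"]}

```bash
mkdir -p pics; cat > h.py <<'E'
import numpy as np, cv2, pickle
def ray(f,u,v):
    d=f["rotation"]@np.linalg.inv(f["mtx"])@np.array([u,v,1.0]); return np.array(f["eye"]),d
def at(f,u,v,z):
    e,d=ray(f,u,v); return e+d*(z-e[2])/d[2]
def proj(f,p):
    c=np.array(f["rotation"]).T@(np.array(p)-f["eye"]); q=f["mtx"]@c; return q[:2]/q[2]
E
python3 - <<'E'
from plant import manip
import pickle,cv2
F={}
for n in("scene","top"):
    f=F[n]=manip.grab_frame(n); cv2.imwrite(f"pics/{n}0.png",cv2.resize(f["image"],(800,600),interpolation=cv2.INTER_CUBIC)); print(n,f["eye"],f["rotation"],f["mtx"])
pickle.dump(F,open("f0.pkl","wb")); print(manip.state())
E
```

```text
scene [1.22293539 0.51897521 0.80344102] [-0.18071096  0.39329053  0.82286357 -0.36818697] [[439.01021439   0.         253.38543321]
 [  0.         439.01021439 193.68256085]
 [  0.           0.           1.        ]]
top [ 0.45447163 -0.01765479  0.94434126] [-0.07977982  0.71072237 -0.69681216  0.05442165] [[424.1646664    0.         247.44783179]
 [  0.         424.1646664  193.96280311]
 [  0.           0.           1.        ]]
{'time': 0.1, 'joint_pos': array([ 1.22802753e+00,  5.33022365e-02,  1.61417956e+00, -1.04104657e-06,
        1.47600758e+00, -1.19017414e-01]), 'joint_vel': array([ 0.00077161, -0.00163204, -0.00330544,  0.00109354, -0.0020972 ,
       -0.00042518]), 'joint_efforts': array([ 4.23509914e-05, -3.94899988e+01, -3.71363425e+01, -1.17163440e-04,
        3.86559666e-03, -5.78669699e-06]), 'tool_pos': array([0.13850825, 0.60890511, 0.24886521]), 'tool_rot': array([-2.16525243e-04,  1.11642364e-01,  9.93747998e-01, -9.23312531e-04]), 'contact_force': array([0.17270257, 0.47645095, 0.6480938 ]), 'ft_torque': array([-0.02769547, -0.00281429,  0.01715251]), 'grasp_force': 0.0, 'gripper_width': 1.0004538672500092}
```

View pics/scene0.png

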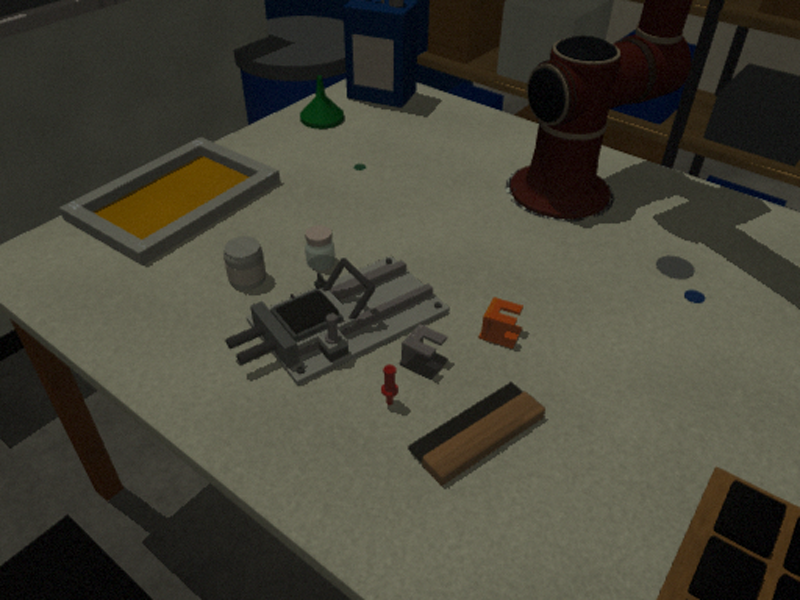

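View pics/top0.png

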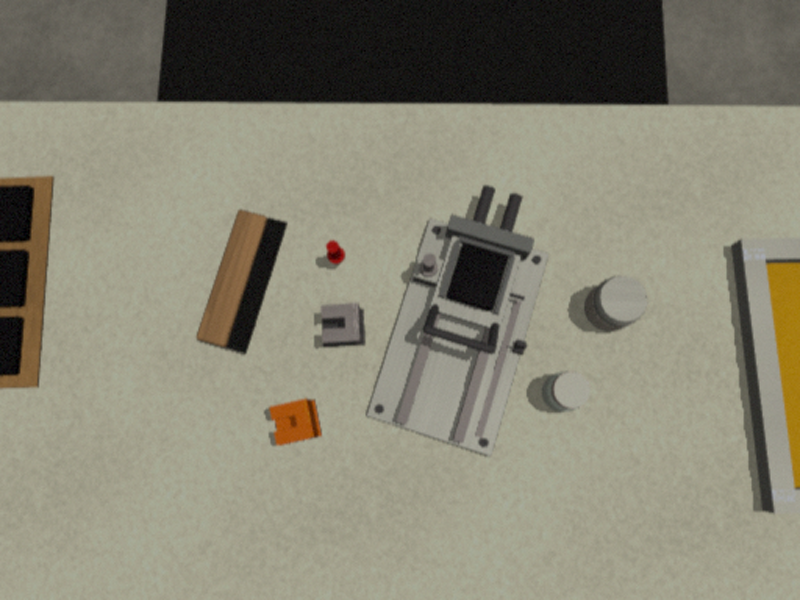

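The top view shows the robot side at the bottom of the picture, the shuttle at its centre, the pin at about (428,263), the grey bracket at (340,325) and the handle at (460,330), all in the 800-px picture. The red and orange look-alikes are to the left. I'll enlarge.

```bash
cat > h.py <<'E'
import numpy as np, cv2, pickle
from scipy.spatial.transform import Rotation as R
def rot(q): q=np.array(q); return R.from_quat([q[1],q[2],q[3],q[0]]).as_matrix()
def at(f,u,v,z):
    e=np.array(f["eye"]); d=rot(f["rotation"])@np.linalg.inv(f["mtx"])@np.array([u,v,1.0]); return e+d*(z-e[2])/d[2]
def proj(f,p):
    c=rot(f["rotation"]).T@(np.array(p)-f["eye"]); q=f["mtx"]@c; return q[:2]/q[2]
def crop(f,u0,v0,w,h,s,name):
    c=f["image"][v0:v0+h,u0:u0+w]; c=cv2.resize(c,None,fx=s,fy=s,interpolation=cv2.INTER_CUBIC)
    c=cv2.convertScaleAbs(c,alpha=1.6)
    for i in range(0,w,20): cv2.putText(c,str(u0+i),(i*s,8),0,.3,(0,255,255),1); cv2.line(c,(i*s,10),(i*s,16),(0,255,255),1)
    for i in range(0,h,20): cv2.putText(c,str(v0+i),(0,i*s+4),0,.3,(0,255,255),1)
    cv2.imwrite(name,c)
E
python3 - <<'E'
from h import *
F=pickle.load(open("f0.pkl","rb"))
crop(F["top"],200,120,160,120,5,"pics/t1.png")
crop(F["top"],200,190,160,110,5,"pics/t2.png") 
crop(F["scene"],140,155,160,95,5,"pics/s1.png")
E
```

```text
(no output)
```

View pics/t1.png

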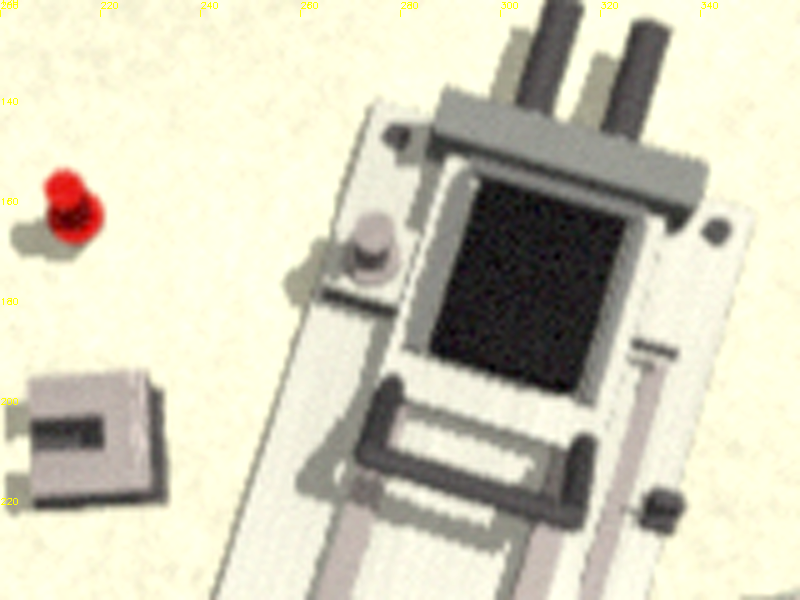

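View pics/s1.png

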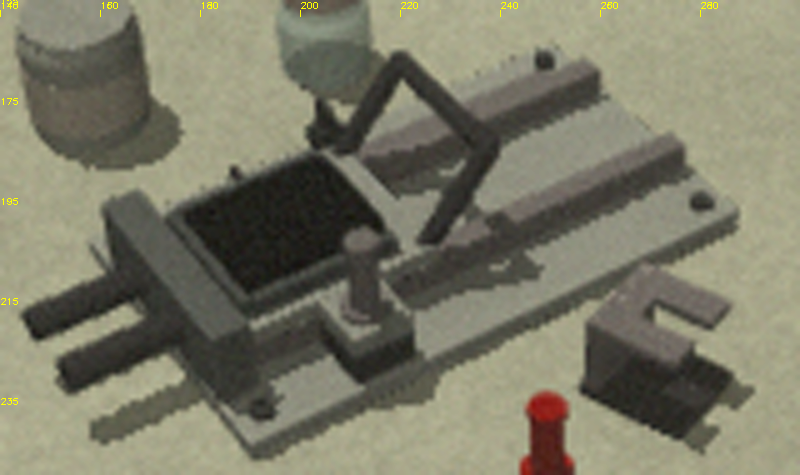

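```bash
python3 - <<'E'
from h import *
F=pickle.load(open("f0.pkl","rb")); t,s=F["top"],F["scene"]
T=lambda u,v,z: at(t,199.6+u/5,119.6+v/5,z)
S=lambda u,v,z: at(s,139.6+u/5,154.6+v/5,z)
np.set_printoptions(precision=4,suppress=True)
print("pin top",T(376,228,.088),S(361,239,.088)); print("flange",T(370,260,.046))
print("fork corners",[T(*p,.052) for p in((25,375),(148,370),(155,492),(30,502))])
print("slot closed",T(103,433,.052),"open",T(28,434,.052))
print("fork scene: tip far, tip near, corner back",S(730,300,.052),S(690,350,.052),S(648,265,.052),S(590,322,.052))
a,b=T(365,450,.085),T(578,518,.085); print("bar",a,b,(a+b)/2,np.linalg.norm(a-b)); 
a2,b2=S(400,57,.085),S(493,142,.085);print("bar sc",a2,b2,(a2+b2)/2)
c=[T(370,105,.012),T(752,210,.012)]; print("base far corners",c,np.linalg.norm(c[0]-c[1]))
f=[at(t,490*.64,455*.64,.012),at(t,367*.64,416*.64,.012)]; print("near",f, np.linalg.norm(c[1]-f[0]),np.linalg.norm(c[0]-f[1]))
d=(f[1]-c[0]+f[0]-c[1]);d/=np.linalg.norm(d);print("pull dir",d,np.degrees(np.arctan2(d[1],d[0])))
e=np.array([-d[1],d[0],0]); 
print("centre",np.mean(c+f,axis=0))
p,m=T(655,349,.037),T(630,508,.038); m2=T(662,510,.026);print("ptr",p,"mark",m,m2,"travel",(m-p)@d,(m2-p)@d)
E
```

```text
pin top [ 0.6808 -0.0404  0.088 ] [ 0.6777 -0.0387  0.088 ]
flange [ 0.6775 -0.0391  0.046 ]
fork corners [array([0.623 , 0.1087, 0.052 ]), array([0.6261, 0.0557, 0.052 ]), array([0.5734, 0.0511, 0.052 ]), array([0.5681, 0.1042, 0.052 ])]
slot closed [0.5983 0.0741 0.052 ] open [0.5973 0.1063 0.052 ]
fork scene: tip far, tip near, corner back [0.5686 0.1032 0.052 ] [0.6085 0.1083 0.052 ] [0.5741 0.057  0.052 ] [0.6238 0.0595 0.052 ]
bar [ 0.5878 -0.037   0.085 ] [ 0.5615 -0.1235  0.085 ] [ 0.5747 -0.0802  0.085 ] 0.09043387042430964
bar sc [ 0.5577 -0.1218  0.085 ] [ 0.5799 -0.0385  0.085 ] [ 0.5688 -0.0802  0.085 ]
base far corners [array([ 0.759, -0.039,  0.012]), array([ 0.7117, -0.2115,  0.012 ])] 0.17888545575019166
near [array([ 0.4246, -0.1281,  0.012 ]), array([0.4734, 0.0416, 0.012 ])] 0.2989282019904501 0.2968069503234133
pull dir [-0.9613  0.2756  0.    ] 164.00402868879831
centre [ 0.5922 -0.0843  0.012 ]
ptr [ 0.6418 -0.1632  0.037 ] mark [ 0.5721 -0.1514  0.038 ] [ 0.573 -0.167  0.026] travel 0.07029898315814459 0.06511210128020242
```

>>> {"name": "servo_tool", "arguments": {
  "moves": [
    [[0, 0, 0, 0, 0, 10.35, 85], [0, 0, 0, 0, 0, 10.35, 40], [0, 0, 0, 0, 0, 10.35, 40], [0, 0, 0, 0, 0, 10.35, 40], [0, 0, 0, 0, 0, 10.35, 40], [0, 0, 0, 0, 0, 10.35, 40], [0, 0, 0, 0, 0, 10.35, 40], [0, 0, 0, 0, 0, 10.35, 40], [0, 0, 0, 0, 0, 10.35, 40], [0, 0, 0, 0, 0, 0, 40]]
  ]
}}

```text
time: 1.35
tool_pos: [0.1386, 0.6091, 0.2494]
tool_rot: [0.0, 0.798, 0.603, -0.0]
contact_force: [-0.3, 0.0, -0.4]
gripper_width: 0.473
grasp_force: 0.0
```

```bash
cat >> h.py <<'E'
def to(*p):
    from plant import manip
    s=manip.state(); M=rot(s["tool_rot"]); d=np.array(p)-s["tool_pos"]
    print("t",s["time"],"pos",s["tool_pos"].round(4),"yaw_y",np.degrees(np.arctan2(M[1,1],M[0,1])).round(2),"z",M[:,2].round(4),"mm in tool:",(M.T@d*1000).round(1),"w",s["gripper_width"],s["grasp_force"],"F",s["contact_force"])
    d2=R.from_matrix(M.T@np.c_[[.2756,.9613,0],[.9613,-.2756,0],[0,0,-1]]).as_rotvec(degrees=True); print("turn",d2.round(2))
E
python3 -c "
from h import *
to(.678,-.0392,.16)"
```

```text
t 1.35 pos [0.1386 0.6091 0.2494] yaw_y -15.85 z [-4.e-04 -1.e-03 -1.e+00] mm in tool: [-476.2  696.    89.8] w 0.47293261295424227 0.0 F [-0.28818859  0.03103368 -0.38571371]
turn [-0.    0.06  0.14]
```

>>> {"name": "servo_tool", "arguments": {
  "moves": [
    [[-14, 20.5, 0, 0, 0, 0, 40], [-28, 41, 0, 0, 0, 0, 40], [-28, 41, 0, 0, 0, 0, 40], [-28, 41, 0, 0, 0, 0, 40], [-28, 41, 0, 0, 0, 0, 40], [-28, 41, 0, 0, 0, 0, 40], [-28, 41, 0, 0, 0, 0, 40], [-28, 41, 0, 0, 0, 0, 40], [-28, 41, 0, 0, 0, 0, 40], [-28, 41, 0, 0, 0, 0, 40], [-28, 41, 0, 0, 0, 0, 40], [-28, 41, 0, 0, 0, 0, 40]]
  ]
}}

```text
time: 2.85
tool_pos: [0.5039, 0.1675, 0.25]
tool_rot: [0.0, 0.798, 0.603, 0.0]
contact_force: [0.5, 0.4, 0.0]
gripper_width: 0.467
grasp_force: 0.0
```

>>> {"name": "servo_tool", "arguments": {
  "moves": [
    [[-28, 41, 0, 0, 0, 0, 40], [-28, 41, 0, 0, 0, 0, 40], [-28, 41, 0, 0, 0, 0, 40], [-28, 41, 20, 0, 0, 0, 40], [-22, 32, 30, 0, 0, 0, 40], [-20, 28, 30, 0, 0, 0, 40], [0, 0, 0, 0, 0, 0, 40], [0, 0, 0, 0, 0, 0, 40]]
  ]
}}

```text
time: 3.85
tool_pos: [0.6759, -0.0399, 0.1706]
tool_rot: [-0.0, 0.798, 0.602, 0.0]
contact_force: [-0.1, 0.2, 0.0]
gripper_width: 0.464
grasp_force: 0.0
```

```bash
python3 -c "
from h import *
to(.678,-.0392,.07)"
```

```text
t 3.85 pos [ 0.6759 -0.0399  0.1706] yaw_y -15.94 z [ 0.e+00  1.e-04 -1.e+00] mm in tool: [  1.3   1.8 100.6] w 0.46423898467558794 0.0 F [-0.07501742  0.17671405  0.01453922]
turn [ 0.   -0.01  0.05]
```

>>> {"name": "servo_tool", "arguments": {
  "moves": [
    [[1, 2, 25, 0, 0, 0, 40], [0, 0, 30, 0, 0, 0, 40], [0, 0, 25, 0, 0, 0, 40], [0, 0, 20, 0, 0, 0, 40], [0, 0, 0, 0, 0, 0, 40], [0, 0, 0, 0, 0, 0, 25], [0, 0, 0, 0, 0, 0, 18], [0, 0, 0, 0, 0, 0, 10], [0, 0, 0, 0, 0, 0, 10], [0, 0, 0, 0, 0, 0, 10]]
  ]
}}

```text
time: 5.1
tool_pos: [0.6793, -0.0392, 0.0718]
tool_rot: [0.0, 0.798, 0.602, 0.001]
contact_force: [-2.3, 1.2, 6.6]
gripper_width: 0.179
grasp_force: 58.2
```

```bash
python3 - <<'E'
from h import *
from plant import manip
to(.678,-.0392,.07)
f=manip.grab_frame("scene"); crop(f,140,120,160,120,5,"pics/s2.png")
E
```

```text
t 5.1 pos [ 0.6793 -0.0392  0.0718] yaw_y -15.97 z [ 0.0016 -0.     -1.    ] mm in tool: [-0.4 -1.2  1.8] w 0.1792609635969366 58.21861892938614 F [-2.28774823  1.15468789  6.56082292]
turn [ 0.09 -0.02  0.03]
```

View pics/s2.png

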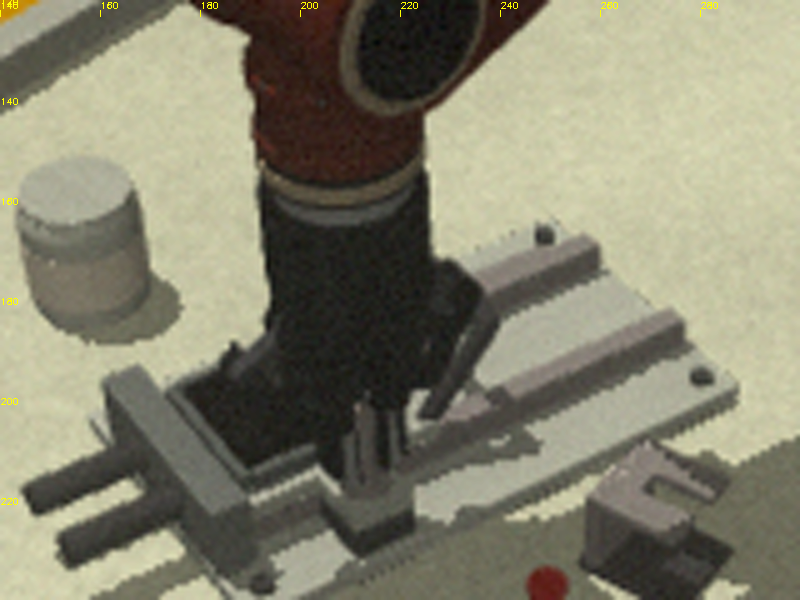

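>>> {"name": "servo_tool", "arguments": {
  "moves": [
    [[0, 0, -3, 0, 0, 0, 10], [0, 0, -8, 0, 0, 0, 10], [0, 0, -12, 0, 0, 0, 10], [0, 0, -15, 0, 0, 0, 10], [0, 0, -15, 0, 0, 0, 10], [0, 0, -12, 0, 0, 0, 10], [0, 0, -5, 0, 0, 0, 10], [0, 0, 0, 0, 0, 0, 10], [0, 0, 0, 0, 0, 0, 10]]
  ]
}}

```text
time: 6.28
tool_pos: [0.6781, -0.0391, 0.1391]
tool_rot: [-0.001, 0.798, 0.602, -0.001]
contact_force: [0.0, -0.1, -1.3]
gripper_width: 0.177
grasp_force: 58.9
```

>>> {"name": "servo_tool", "arguments": {
  "moves": [
    [[5, -6, 0, 0, 0, 0, 10], [12, -14, 0, 0, 0, 0, 10], [16, -19, 0, 0, 0, 0, 10], [16, -19, 0, 0, 0, 0, 10], [16, -19, 0, 0, 0, 0, 10], [16, -18, 0, 0, 0, 0, 10], [11, -12, 0, 0, 0, 0, 10], [5, -6, 0, 0, 0, 0, 10], [0, 0, 0, 0, 0, 0, 10], [0, 0, 0, 0, 0, 0, 10]]
  ]
}}

```text
time: 7.52
tool_pos: [0.597, 0.0847, 0.1401]
tool_rot: [0.0, 0.799, 0.602, 0.0]
contact_force: [0.2, -0.6, -1.7]
gripper_width: 0.174
grasp_force: 58.9
```

```bash
python3 - <<'E'
from h import *
from plant import manip
to(.5975,.0855,.0818)
f=manip.grab_frame("scene"); crop(f,225,150,100,100,6,"pics/s3.png"); pickle.dump(f,open("f3.pkl","wb"))
t=manip.state()["tool_pos"]; print("foot expected px crop",(proj(f,t-[0,0,.0598])-[225,150])*6)
n=np.array([.5975,.0855,.052]);print([((proj(f,n+np.array(d))-[225,150])*6).round(0) for d in([0,0,0],[-.0075,.0,0],[.0075,0,0])])
E
```

```text
t 7.525 pos [0.597  0.0847 0.1401] yaw_y -16.01 z [ 4.e-04 -3.e-04 -1.e+00] mm in tool: [ 1.   0.2 58.3] w 0.1739798626907632 58.91472056508064 F [ 0.19327946 -0.5783695  -1.74025715]
turn [ 0.02  0.01 -0.01]
foot expected px crop [287.7749312  354.82419045]
[array([286., 407.]), array([297., 397.]), array([275., 417.])]
```

View pics/s3.png

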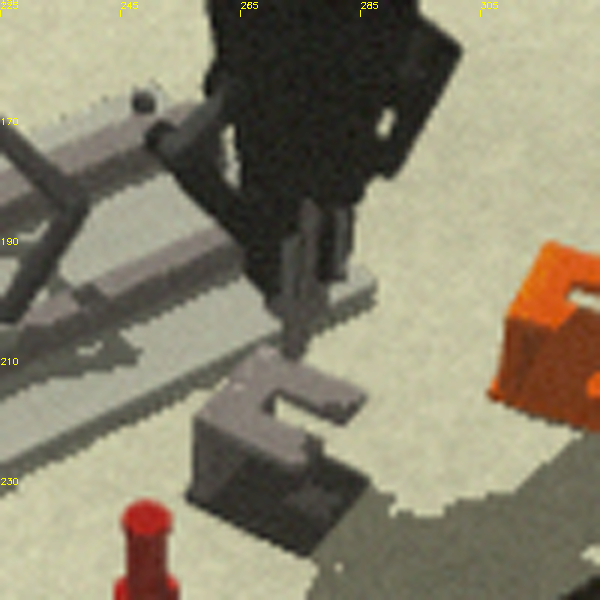

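The pin's foot is at about (293,357) in the crop and hangs upright over the grey fork. The slot's mouth is between (300,440) and (340,415). I'll compare this with projected fork edges.

```bash
python3 - <<'E'
from h import *
from plant import manip
f=pickle.load(open("f3.pkl","rb")); F0=pickle.load(open("f0.pkl","rb"))["top"]
a=np.radians(4); X=np.array([np.cos(a),np.sin(a),0]);Y=np.array([-np.sin(a),np.cos(a),0]); n=np.array([.598,.081,.052])
def draw(im,fr,u0,v0,s):
    P=[(-26,25),(-7.5,25),(-7.5,-7),(7.5,-7),(7.5,25),(26,25),(26,-26),(-26,-26)]
    q=np.array([((proj(fr,n+X*x/1e3+Y*y/1e3)-[u0,v0])*s+s/2) for x,y in P]).astype(np.int32)
    cv2.polylines(im,[q],True,(0,255,0),1)
crop(f,250,190,45,45,13,"pics/a.png"); A=cv2.imread("pics/a.png"); draw(A,f,250,190,13)
t=manip.state()["tool_pos"]; p=(proj(f,t-[0,0,.0598])-[250,190])*13+6; cv2.circle(A,tuple(int(i) for i in p),4,(0,0,255),-1)
cv2.imwrite("pics/a.png",A)
crop(F0,200,190,36,36,5,"pics/b.png"); B=cv2.imread("pics/b.png"); draw(B,F0,200,190,5)
C=np.zeros((585,780,3),np.uint8); C[:,:585]=A; C[:180,590:770]=B; cv2.imwrite("pics/ab.png",C)
for k in((1e-3*.2756,1e-3*.9613,0),(1e-3,0,0),(0,0,1e-3)): print((proj(f,t+np.array(k))-proj(f,t))*6)
E
```

```text
[1.58342409 1.41120706]
[-1.5615375   1.33110753]
[ 0.10148737 -1.96748075]
```

View pics/ab.png

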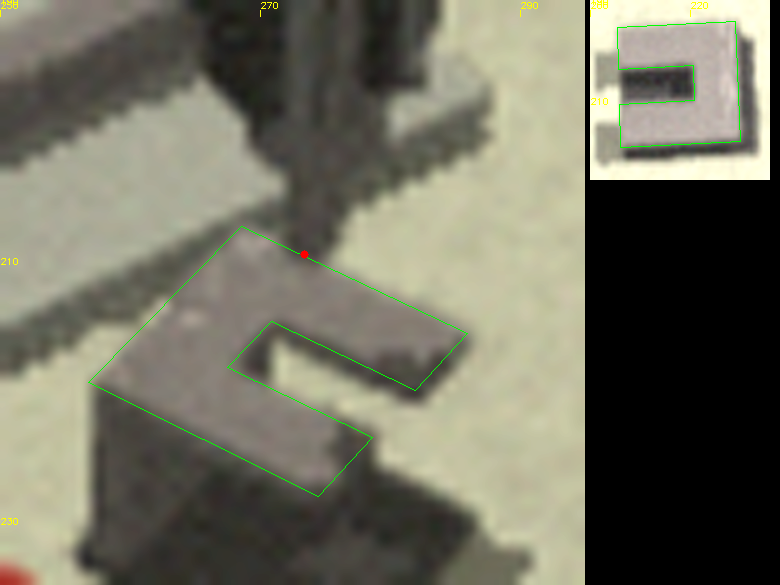

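>>> {"name": "servo_tool", "arguments": {
  "moves": [
    [[-1.5, 1.5, 8, 0, 0, 0, 10], [0, 0, 10, 0, 0, 0, 10], [0, 0, 8, 0, 0, 0, 10], [0, 0, 4, 0, 0, 0, 10], [0, 0, 3, 0, 0, 0, 10], [0, 0, 0, 0, 0, 0, 10], [0, 0, 0, 0, 0, 0, 10]]
  ]
}}

```text
time: 8.45
tool_pos: [0.5979, 0.0833, 0.1074]
tool_rot: [0.0, 0.798, 0.602, 0.0]
contact_force: [0.5, -0.0, -1.7]
gripper_width: 0.173
grasp_force: 58.9
```

```bash
python3 - <<'E'
from h import *
from plant import manip
to(.598,.083,.0818)
f=manip.grab_frame("scene"); crop(f,240,175,60,55,10,"pics/s4.png")
E
```

```text
t 8.45 pos [0.5979 0.0833 0.1074] yaw_y -15.97 z [ 7.e-04  0.e+00 -1.e+00] mm in tool: [-0.3  0.2 25.6] w 0.1733585154854758 58.91723295673728 F [ 0.47560242 -0.04854882 -1.68156701]
turn [ 0.04 -0.01  0.03]
```

View pics/s4.png

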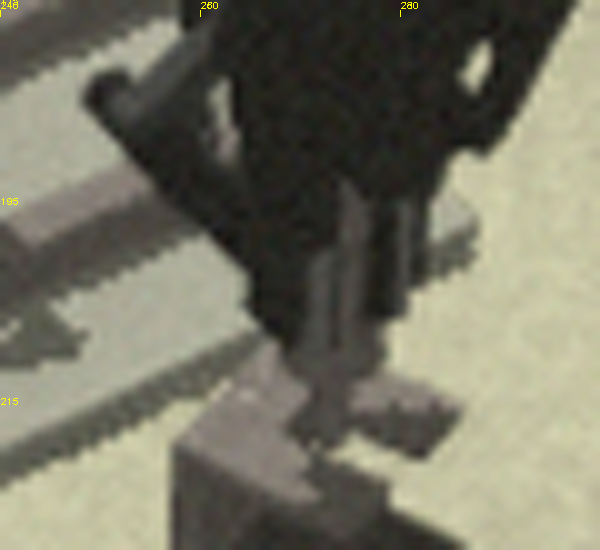

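The shank's foot is at about (323,440), inside the slot mouth between the arms, with no contact force. I'll keep lowering.

>>> {"name": "servo_tool", "arguments": {
  "moves": [
    [[0, 0, 3, 0, 0, 0, 10], [0, 0, 5, 0, 0, 0, 10], [0, 0, 5, 0, 0, 0, 10], [0, 0, 0, 0, 0, 0, 10]]
  ]
}}

```text
time: 9.0
tool_pos: [0.5971, 0.0832, 0.093]
tool_rot: [-0.0, 0.799, 0.602, -0.001]
contact_force: [-0.5, 0.5, -1.0]
gripper_width: 0.17
grasp_force: 58.9
```

>>> {"name": "servo_tool", "arguments": {
  "moves": [
    [[0, 0, 4, 0, 0, 0, 10], [0, 0, 4, 0, 0, 0, 10], [0, 0, 2, 0, 0, 0, 10], [0, 0, 0, 0, 0, 0, 10], [0, 0, 0, 0, 0, 0, 10]]
  ]
}}

```text
time: 9.62
tool_pos: [0.5978, 0.0833, 0.0842]
tool_rot: [0.0, 0.798, 0.602, 0.0]
contact_force: [1.0, -0.5, -0.4]
gripper_width: 0.179
grasp_force: 58.9
```

>>> {"name": "servo_tool", "arguments": {
  "moves": [
    [[0, 0, 1.5, 0, 0, 0, 10], [0, 0, 1, 0, 0, 0, 10], [0, 0, 0, 0, 0, 0, 10], [0, 0, 0, 0, 0, 0, 10]]
  ]
}}

```text
time: 10.12
tool_pos: [0.5978, 0.0833, 0.0819]
tool_rot: [0.0, 0.798, 0.602, 0.0]
contact_force: [-1.8, -0.0, 2.6]
gripper_width: 0.18
grasp_force: 59.2
```

```bash
python3 - <<'E'
from h import *
from plant import manip
to(.598,.083,.0818)
f=manip.grab_frame("scene"); crop(f,240,175,60,55,10,"pics/s5.png")
E
```

```text
t 10.125 pos [0.5978 0.0833 0.0819] yaw_y -15.97 z [ 3.e-04  0.e+00 -1.e+00] mm in tool: [-0.2  0.3  0.1] w 0.17991839144104174 59.24479711800814 F [-1.83980367 -0.02785014  2.56846933]
turn [ 0.01 -0.01  0.03]
```

View pics/s5.png

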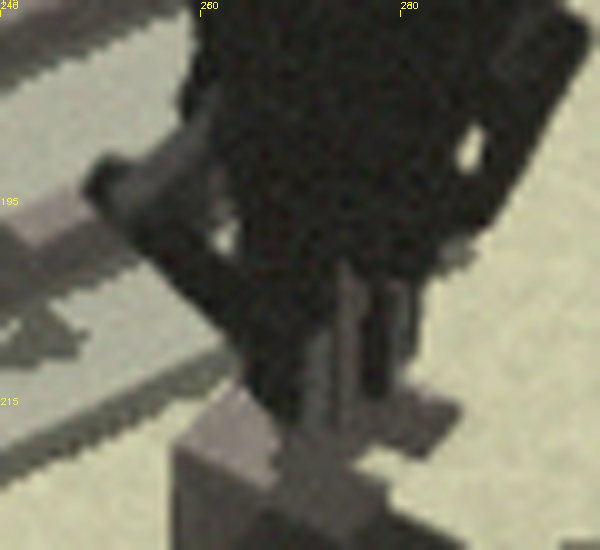

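The flange now sits on the fork plate and the force has turned upward. I'll release and retract.

>>> {"name": "servo_tool", "arguments": {
  "moves": [
    [[0, 0, 0, 0, 0, 0, 22], [0, 0, 0, 0, 0, 0, 30], [0, 0, 0, 0, 0, 0, 40], [0, 0, 0, 0, 0, 0, 40], [0, 0, 0, 0, 0, 0, 40], [0, 0, -5, 0, 0, 0, 40], [0, 0, -15, 0, 0, 0, 40], [0, 0, -30, 0, 0, 0, 40], [0, 0, -30, 0, 0, 0, 40], [0, 0, -10, 0, 0, 0, 40], [0, 0, 0, 0, 0, 0, 40]]
  ]
}}

```text
time: 11.55
tool_pos: [0.5981, 0.0833, 0.1727]
tool_rot: [0.001, 0.798, 0.602, 0.001]
contact_force: [-0.5, -0.4, -0.6]
gripper_width: 0.47
grasp_force: 0.0
```

```bash
python3 - <<'E'
from h import *
from plant import manip
to(.572,-.0795,.17)
f=manip.grab_frame("scene"); crop(f,225,170,80,60,5,"pics/s6a.png")
g=manip.grab_frame("top"); crop(g,190,150,80,100,5,"pics/s6b.png")
C=np.zeros((500,800,3),np.uint8); C[:300,:400]=cv2.imread("pics/s6a.png"); C[:,400:]=cv2.imread("pics/s6b.png"); cv2.imwrite("pics/s6.png",C)
E
```

```text
t 11.55 pos [0.5981 0.0833 0.1727] yaw_y -15.97 z [ 0.0021  0.     -1.    ] mm in tool: [-163.7   19.7    2.6] w 0.47002788479020535 0.0 F [-0.53135408 -0.38229829 -0.57823375]
turn [ 0.11 -0.03  0.03]
```

View pics/s6.png

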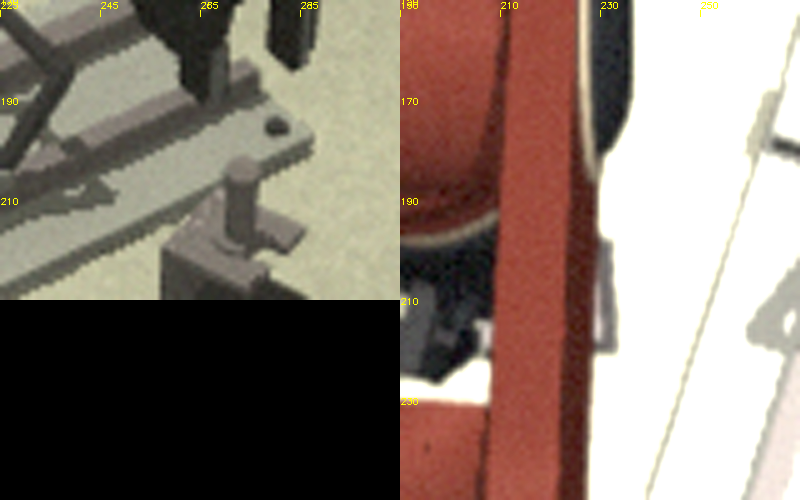

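The pin hangs upright in the slot (button at about (240,165) in the left panel) and is free of the fingers. Next, the handle.

>>> {"name": "servo_tool", "arguments": {
  "moves": [
    [[-8, 1, 0, 0, 0, 0, 40], [-24, 3, 0, 0, 0, 0, 40], [-33, 4, 0, 0, 0, 0, 40], [-36, 4, 0, 0, 0, 0, 40], [-33, 4, 0, 0, 0, 0, 40], [-22, 3, 0, 0, 0, 0, 40], [-8, 1, 0, 0, 0, 0, 40], [0, 0, 10, 0, 0, 0, 40], [0, 0, 20, 0, 0, 0, 40], [0, 0, 20, 0, 0, 0, 40], [0, 0, 0, 0, 0, 0, 40]]
  ]
}}

```text
time: 13.02
tool_pos: [0.5696, -0.0788, 0.1178]
tool_rot: [-0.003, 0.798, 0.602, -0.002]
contact_force: [-0.2, -0.7, -0.2]
gripper_width: 0.47
grasp_force: 0.0
```

```bash
python3 -c "
from h import *
to(.572,-.0795,.083)"
```

```text
t 13.025 pos [ 0.5696 -0.0788  0.1178] yaw_y -15.92 z [-0.0061  0.0017 -1.    ] mm in tool: [-0.1  2.7 34.8] w 0.4703531212431358 0.0 F [-0.20433683 -0.68584262 -0.19082183]
turn [-0.37  0.    0.07]
```

>>> {"name": "servo_tool", "arguments": {
  "moves": [
    [[0, 1, 10, 0, 0, 0, 40], [0, 0, 15, 0, 0, 0, 40], [0, 0, 8, 0, 0, 0, 40], [0, 0, 0, 0, 0, 0, 40], [0, 0, 0, 0, 0, 0, 30], [0, 0, 0, 0, 0, 0, 20], [0, 0, 0, 0, 0, 0, 5], [0, 0, 0, 0, 0, 0, 5], [0, 0, 0, 0, 0, 0, 5]]
  ]
}}

```text
time: 14.15
tool_pos: [0.5725, -0.0801, 0.0893]
tool_rot: [-0.0, 0.799, 0.602, -0.0]
contact_force: [-4.4, 1.4, 5.2]
gripper_width: 0.117
grasp_force: 58.6
```

```bash
python3 -c "
from h import *
to(.572,-.0795,.083)"
```

```text
t 14.15 pos [ 0.5725 -0.0801  0.0893] yaw_y -15.98 z [-9.e-04  1.e-04 -1.e+00] mm in tool: [ 0.4 -0.6  6.3] w 0.11699423608686309 58.55291426181793 F [-4.42154694  1.44394278  5.18890762]
turn [-0.05  0.01  0.02]
```

>>> {"name": "servo_tool", "arguments": {
  "moves": [
    [[0, -2, 0, 0, 0, 0, 5], [0, -4, 0, 0, 0, 0, 5], [0, -6, 0, 0, 0, 0, 5], [0, -6, 0, 0, 0, 0, 5], [0, -4, 0, 0, 0, 0, 5], [0, -2, 0, 0, 0, 0, 5], [0, 0, 0, 0, 0, 0, 5], [0, 0, 0, 0, 0, 0, 5]]
  ]
}}

```text
time: 15.15
tool_pos: [0.5523, -0.0742, 0.0893]
tool_rot: [0.003, 0.799, 0.602, 0.003]
contact_force: [8.0, -1.5, -3.6]
gripper_width: 0.114
grasp_force: 58.6
```

```bash
python3 -c "
from h import *
to(.572,-.0795,.083)"
```

```text
t 15.15 pos [ 0.5523 -0.0742  0.0893] yaw_y -15.99 z [ 0.0079 -0.0016 -1.    ] mm in tool: [ 0.3 20.4  6.5] w 0.11391091487290246 58.648409843444824 F [ 8.02088721 -1.50445704 -3.57482483]
turn [ 0.46 -0.04  0.  ]
```

>>> {"name": "servo_tool", "arguments": {
  "moves": [
    [[0, -3, 0, 0, 0, 0, 5], [0, -5, 0, 0, 0, 0, 5], [0, -6, 0, 0, 0, 0, 5], [0, -6, 0, 0, 0, 0, 5], [0, -6, 0, 0, 0, 0, 5], [0, -6, 0, 0, 0, 0, 5], [0, -5, 0, 0, 0, 0, 5], [0, -3, 0, 0, 0, 0, 5], [0, 0, 0, 0, 0, 0, 5], [0, 0, 0, 0, 0, 0, 5]]
  ]
}}

```text
time: 16.4
tool_pos: [0.5147, -0.0631, 0.0893]
tool_rot: [0.004, 0.799, 0.602, 0.004]
contact_force: [11.9, -1.4, -7.0]
gripper_width: 0.113
grasp_force: 58.5
```

```bash
python3 - <<'E'
from h import *
from plant import manip
to(.572,-.0795,.083)
f=manip.grab_frame("scene"); g=manip.grab_frame("top"); pickle.dump((f,g),open("f7.pkl","wb"))
F0=pickle.load(open("f0.pkl","rb"))
np.set_printoptions(linewidth=250)
# top: grey values around mark + predicted pointer
P0=at(F0["top"],199.6+655/5,119.6+349/5,.037); P=P0+np.array([-.9613,.2756,0])*.06
print("pred ptr top",proj(g,P),"scene",proj(f,P)," mark top",proj(g,at(F0["top"],199.6+630/5,119.6+508/5,.038)))
G=cv2.cvtColor(g["image"],cv2.COLOR_BGR2GRAY); print("cols 314..340, rows 206..230"); print(G[206:231,314:341])
E
```

```text
t 16.4 pos [ 0.5147 -0.0631  0.0893] yaw_y -16.0 z [ 0.0107 -0.0016 -0.9999] mm in tool: [ 0.1 59.5  7. ] w 0.11347481489587995 58.5426664352417 F [11.9350166  -1.3616316  -6.99705682]
turn [ 0.62 -0.08 -0.01]
pred ptr top [323.21803237 215.61838461] scene [207.01475121 181.04301599]  mark top [325.6 221.2]
cols 314..340, rows 206..230
[[ 89 100 109 143 169 175 174 165 169 171 165 140 133 134 133 139 165 169 173 171 169 171 172 168 165 175 175]
 [ 98 102 111 152 173 173 169 168 170 167 162 137 131 131 132 144 170 171 174 174 170 173 170 165 162 175 174]
 [ 96 102 122 164 177 169 165 169 170 167 148 132 132 132 133 149 169 173 172 170 174 172 168 164 161 175 179]
 [ 98 103 130 169 176 173 167 169 170 166 137 130 133 131 137 162 167 172 173 173 175 173 168 163 161 177 174]
 [ 77  95 122 165 171 172 172 169 169 165 139 130 130 132 144 167 170 174 172 173 172 171 169 158 170 176 175]
 [ 53  66  92 129 133 150 165 166 169 160 134 132 135 132 151 167 172 175 173 174 171 172 170 163 178 178 178]
 [ 37  41  47  65  71 100 121 132 144 138 131 130 130 134 160 165 173 172 166 170 167 168 169 17
[... 1313 characters left out ...]
  50  49  50  46  50  49  49  45]
 [ 50  50  48  47  52  52  51  51  53  52  47  50  46  50  50  38  16  25  47  48  53  52  47  50  44  49  47]
 [ 51  55  48  54  52  51  51  55  53  48  55  48  50  48  46  34  13  24  47  49  51  50  53  49  53  47  51]
 [ 54  52  51  56  53  54  53  49  50  52  52  52  46  52  49  22  20  25  52  51  54  51  50  52  53  51  52]
 [ 55  53  50  54  56  54  55  53  53  52  52  54  54  51  47  26  20  32  49  51  57  52  56  53  52  51  54]
 [ 56  51  53  51  54  54  55  52  55  54  53  55  52  50  41  21  20  43  52  49  54  52  48  50  47  54  52]
 [ 56  51  50  56  53  53  59  56  52  57  54  49  52  50  35  25  31  46  52  54  52  52  53  52  53  52  56]]
```

```bash
python3 - <<'E'
from h import *
F0=pickle.load(open("f0.pkl","rb")); f,g=pickle.load(open("f7.pkl","rb"))
np.set_printoptions(linewidth=250)
Gr=lambda i: cv2.cvtColor(i["image"],cv2.COLOR_BGR2GRAY)
T=Gr(F0["top"]);S=Gr(F0["scene"]);N=Gr(f)
print("top mark c322 r213");print(T[213:230,322:340]); print("top ptr c322 r184");print(T[184:196,322:340])
print("scene mark c192 r168");print(S[168:190,192:216]);print("scene ptr c178 r184");print(S[184:196,178:200])
print("now scene c192 r168");print(N[168:196,190:218])
E
```

```text
top mark c322 r213
[[148 121 119 115 118 125 143 146 153 155 151 154 152 149 145 156 157 158]
 [142 121 117 116 115 128 146 150 154 152 152 154 148 147 138 156 158 158]
 [135 120 117 114 119 134 149 151 157 151 152 152 150 147 139 153 155 159]
 [126 117 116 117 121 147 147 152 149 139 149 148 152 143 150 157 152 157]
 [126 116 118 119 124 148 147 146 118 105 113 123 134 136 155 157 154 157]
 [117 117 115 118 133 147 125 112  72  64  68  77  95 103 130 154 157 161]
 [116 119 117 120 141 141  99  67  45  53  59  63  63  70 100 148 161 161]
 [116 114 116 122 142 137  92  45  30  51  52  58  59  59  84 133 157 160]
 [118 117  99 109 120 116  81  35  30  36  37  46  45  53  74 127 155 157]
 [115 114 101 115  99  87  70  34  34  32  33  37  32  51  93 142 159 159]
 [118 118 119 142 119  89  60  45  46  46  49  48  52  74 128 153 155 160]
 [116 118 126 143 121  96  47  49  57  54  55  54  69 108 149 154 155 156]
 [121 122 135 145 131 124  82  67  59  48  47  55  71 127 151 158 156 158]
 [117 121 146 150 151 150 130 121 115  83  73  65  91 138 152 156 157 157]
 [116 121 150 150 153 157 149 1
[... 6967 characters left out ...]
  21  20]
 [ 99  98  81  77  40  55  57  47  23  22  22  22  23  22  24  18  23  25  21  26  20  20  19  20  21  21  19  21]
 [101  95  72  97  33  38  58  54  39  21  16  18  24  24  17  26  25  23  22  19  20  24  16  21  21  24  21  20]
 [ 99  87  67  60  60  36  45  55  53  31  19  23  19  25  23  22  20  22  27  24  22  23  21  23  21  22  21  24]
 [ 78  77  62  52  57  60  39  42  55  52  30  24  21  19  20  21  26  24  22  27  21  20  21  24  18  22  22  22]
 [ 71  73  71  58  53  51  56  37  47  57  50  31  22  23  23  22  24  23  24  23  24  24  23  23  21  22  24  23]
 [ 76  75  76  69  60  55  61  59  35  49  57  52  29  19  25  23  23  24  16  20  21  23  21  20  25  21  20  22]]
```

```bash
python3 - <<'E'
from h import *
F0=pickle.load(open("f0.pkl","rb")); t,s=F0["top"],F0["scene"]
d=np.array([-.9613,.2756,0]); y=np.array([.2756,.9613,0])
np.set_printoptions(precision=1,suppress=True)
print("ptr tip from scene",at(s,186.5,188.3,.038)@-d, at(s,186.5,188.3,.038)@y,"top tip",at(t,334.3,190.5,.038)@-d,at(t,334.3,190.5,.038)@y,"top mid",at(t,330.5,189.5,.038)@-d, "nom nest centre", np.array([.5922,-.0843,0])@-d+.07)
tip=at(t,334.3,190.5,.037); tip[2]=0
for D in(60,64,68,72):
  for w in (8,):
    b=tip-y*.007+d*D/1e3
    for nm,c in(("top",t),("scene",s)):
      print(D,nm,"topface",[proj(c,b+d*x+np.array([0,0,.04])-y*k) for k in(0,w/1e3) for x in(-.002,.002)],"foot",[proj(c,b+d*x+np.array([0,0,.012])-y*k) for k in(0,w/1e3) for x in (-.002,.002)])
E
```

```text
ptr tip from scene 0.6627310375018919 0.015902612324763758 top tip 0.6617098385108134 0.011861376957878872 top mid 0.6614630202802522 nom nest centre 0.6625149400000001
60 top topface [array([330.6, 216.6]), array([330.1, 218.4]), array([334.2, 217.7]), array([333.7, 219.5])] foot [array([328.6, 218.4]), array([328.1, 220.1]), array([332.1, 219.4]), array([331.6, 221.2])]
60 scene topface [array([203.5, 177.5]), array([204.7, 177. ]), array([202., 176.]), array([203.2, 175.5])] foot [array([204.1, 185.3]), array([205.4, 184.8]), array([202.7, 183.8]), array([203.9, 183.3])]
64 top topface [array([330.1, 218.4]), array([329.6, 220.2]), array([333.7, 219.5]), array([333.2, 221.3])] foot [array([328.1, 220.1]), array([327.6, 221.8]), array([331.6, 221.2]), array([331.1, 222.9])]
64 scene topface [array([204.7, 177. ]), array([206. , 176.5]), array([203.2, 175.5]), array([204.5, 174.9])] foot [array([205.4, 184.8]), array([206.6, 184.3]), array([203.9, 183.3]), array([205.2, 182.7])]
68 top topface [array([329.6, 220.2]), array([329.1, 222. ]), array([333.2, 221.3]), array([332.8, 223.1])] foot [array([327.6, 221.8]), array([327.1, 223.6]), array([331.1, 222.9]), array([330.7, 224.6])]
68 scene topface [array([206. , 176.5]), array([207.2, 175.9]), array([204.5, 174.9]), array([205.7, 174.4])] foot [array([206.6, 184.3]), array([207.9, 183.7]), array([205.2, 182.7]), array([206.4, 182.2])]
72 top topface [array([329.1, 222. ]), array([328.6, 223.8]), array([332.8, 223.1]), array([332.3, 224.8])] foot [array([327.1, 223.6]), array([326.6, 225.3]), array([330.7, 224.6]), array([330.2, 226.4])]
72 scene topface [array([207.2, 175.9]), array([208.5, 175.4]), array([205.7, 174.4]), array([207. , 173.9])] foot [array([207.9, 183.7]), array([209.1, 183.2]), array([206.4, 182.2]), array([207.6, 181.7])]
```

The blade fits at about 63.5 mm of travel (top 62.6, scene 64.5), and the arm has now pulled about 60 mm. I'll pull 3.5 mm more.

>>> {"name": "servo_tool", "arguments": {
  "moves": [
    [[0, -2, 0, 0, 0, 0, 5], [0, -1.5, 0, 0, 0, 0, 5], [0, 0, 0, 0, 0, 0, 5], [0, 0, 0, 0, 0, 0, 5], [0, 0, 0, 0, 0, 0, 5], [0, 0, 0, 0, 0, 0, 5], [0, 0, 0, 0, 0, 0, 5], [0, 0, 0, 0, 0, 0, 5]]
  ]
}}

```text
time: 17.5
tool_pos: [0.5116, -0.0622, 0.0893]
tool_rot: [0.004, 0.799, 0.602, 0.004]
contact_force: [12.4, -0.9, -8.7]
gripper_width: 0.115
grasp_force: 58.6
```

```bash
python3 - <<'E'
from h import *
from plant import manip
to(.5725,-.0801,.0893)
f=manip.grab_frame("scene"); S=pickle.load(open("f0.pkl","rb"))["scene"]
G=lambda i: cv2.cvtColor(i["image"],cv2.COLOR_BGR2GRAY).astype(np.float32)
a,b=G(S),G(f)
# travel check: match the case's rear-left part (unoccluded) from the start picture at plane z=.058
d=np.array([-.9613,.2756,0])
H=lambda p,D:(lambda q:proj(f,at(S,*p,.058)+d*D))(0)
us,vs=np.meshgrid(np.arange(172,200),np.arange(184,216)); pts=np.c_[us.ravel(),vs.ravel()]
A=a[vs,us].ravel().astype(float)
r=[]
for D in np.arange(.052,.076,.001):
    q=np.array([H(p,D) for p in pts[::1]],np.float32)
    B=cv2.remap(b,q[:,0].reshape(1,-1),q[:,1].reshape(1,-1),cv2.INTER_LINEAR).ravel()
    r.append((round(np.corrcoef(A,B)[0,1],3),round(D*1e3)))
print(sorted(r)[-6:])
# pin still hanging?
u,v=proj(f,[.598,.086,.08]); u,v=int(u),int(v); n=pickle.load(open("f7.pkl","rb"))[0]; P=G(n)
print("pin area diff",np.abs(P[v-12:v+12,u-12:u+12]-b[v-12:v+12,u-12:u+12]).mean())
E
```

```text
t 17.5 pos [ 0.5116 -0.0622  0.0893] yaw_y -16.01 z [ 0.0115 -0.0017 -0.9999] mm in tool: [-0.4 63.4  0.8] w 0.1147987557573015 58.55435013771057 F [12.41221109 -0.92705723 -8.69453153]
turn [ 0.66 -0.09 -0.01]
[(np.float64(0.845), 59), (np.float64(0.846), 64), (np.float64(0.848), 60), (np.float64(0.851), 63), (np.float64(0.853), 61), (np.float64(0.855), 62)]
pin area diff 2.2986112
```

```bash
python3 -c "
from plant import manip
print(manip.job_done())"
```

```text
the job is handed in; nothing more can be done
None
```

The job is handed in: the pin hangs let go in the bracket's slot, and the gripper is still holding the nest by its handle at about 63 mm of travel. The blade measured about 63.5 mm out, so the pointer should be well within the 5 mm limit, but the arm hid the final alignment from the top camera and no verdict came back.

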